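Draw out the empty pastry tray for refilling

TASK

Get the counter ready for refilling pastries: push the stocked tray, which was left ajar, fully home with your fingertips, and hook a fingertip behind the front lip of the empty tray and draw it out as far as its end stop, in either order. Slide both trays smoothly without slamming them, and do not pinch or press the front of the empty tray: only pull it from behind the lip. Nothing is to be picked up; the pastries stay upright in their tray, and everything else on the counter and on the cases is left alone.

Things in the scene. Friction and masses are not known exactly. Their poses are not given: they have to be found in the camera images.
- case_a: pastry case whose tray is empty. Fixed box of light wood with clear sides, back and cover, 240 deep (x) x 200 wide (y) x 105 mm high. Origin: middle of the foot of its open staff side, on the counter; x points from there (the side towards the robot) to its back, z up. Its tray slides along this x.
- case_b: pastry case whose tray holds two cookies and two muffins. Fixed box of light wood with clear sides, back and cover, 240 deep (x) x 200 wide (y) x 105 mm high. Origin: middle of the foot of its open staff side, on the counter; x points from there (the side towards the robot) to its back, z up. Its tray slides along this x.
- tray_a (a joint): travel of the empty tray, m: 0 = home, 0.14 = out (along the case's -x, towards the robot) against its end stop. At the start 0 to 0.015. 0.5 to 1 kg; runners drag about 2.5 N; stays where it is left. Outside 272 x 170 mm, side walls 30 mm high, slatted floor 26 mm above the counter. Its front always stands outside the case, 60 mm before the open side when home.
- tray_b (a joint): travel of the stocked tray, m: 0 = home, 0.14 = out (along the case's -x, towards the robot) against its end stop. At the start ajar, 0.05 to 0.10. 0.5 to 1 kg; runners drag about 2.5 N; stays where it is left. Outside 272 x 170 mm, side walls 30 mm high, slatted floor 26 mm above the counter. Its front always stands outside the case, 60 mm before the open side when home.
- tray_a_lip (a point): middle of the top rear edge of the empty tray's upright front lip, 68 mm above the counter, at case x = -0.046 - joint, y = 0. Lip: 170 mm wide, 14 thick from here towards the robot (board tray_a_c4, darker facing board tray_a_c5), bottom 16 mm above the counter. Behind it the tray is open above, 46 mm to the cover's edge when home (more when out), 42 mm deep.
- tray_b_lip (a point): middle of the top rear edge of the stocked tray's upright front lip, 68 mm above the counter, at case x = -0.046 - joint, y = 0. Lip: 170 mm wide, 14 thick from here towards the robot (board tray_b_c4, darker facing board tray_b_c5), bottom 16 mm above the counter. Behind it the tray is open above, 46 mm to the cover's edge when home (more when out), 42 mm deep.
- cookie_1: round cookie, 68 mm across, 15 thick, loose on the floor of the stocked tray (26 mm above the counter). Origin: centre of its underside, z up.
- cookie_2: round cookie, 68 mm across, 15 thick, loose on the floor of the stocked tray (26 mm above the counter). Origin: centre of its underside, z up.
- muffin_1: muffin, 68 mm across, 53 tall, loose on the floor of the stocked tray (26 mm above the counter). Origin: centre of its underside, z up.
- muffin_2: muffin, 68 mm across, 53 tall, loose on the floor of the stocked tray (26 mm above the counter). Origin: centre of its underside, z up.
- bean_jar: round amber bean jar with steel cap, 96 mm across, 150 tall, on the counter to the left. Loose; not part of the job. Origin: centre of its underside, z up.
- carton: white milk carton 70 x 70 x 204 mm with a screw cap, on the counter to the right. Loose; not part of the job. Origin: centre of its underside, z up.
- mug: white mug, 80 mm across, 90 tall, on the counter to the left. Loose; not part of the job. Origin: centre of its underside, z up.
- tamper: steel coffee tamper, 58 mm across, 92 tall, on the counter to the left. Loose; not part of the job. Origin: centre of its underside, z up.
- saucer: white saucer, 120 mm across, 18 tall, on the counter to the right. Loose; not part of the job. Origin: centre of its underside, z up.
- milk_jug: small steel jug, 80 mm across, 85 tall, on the counter to the right. Loose; not part of the job. Origin: centre of its underside, z up.
- tongs: steel pastry tongs 170 mm long, 14 tall, lying across the middle of the cover of the empty tray's case. Loose; not part of the job. Origin: centre of its underside, z up.
- card_stand: wooden foot 45 x 90 mm with an upright blank card, 61 mm tall in all, on the middle of the cover of the stocked tray's case. Loose; not part of the job. Origin: centre of its underside, z up.
Not all that is in view belongs to the job. What is shaped like the cookie_1 but red is not meant. What is shaped like the muffin_1 but turquoise is not meant.

How it is judged:
By the outcome, as a careful person would: the job done as asked, in the order asked, and still so for the second after the job is handed in, with the robot touching nothing.
It also fails if it takes over 54 s, if anything falls off the work surface, if the arm or the gripper's body presses on something with over 40 N, if the wrist force passes 120 N, or if a joint passes its speed limit or range.

ROBOT

A 6-joint arm with a two-finger parallel gripper is mounted at the origin on the work surface. World frame = base frame: x ahead of the robot, y to its left, z up, the work surface at z = 0. Lengths are in m, angles in degrees, forces in N, time in s.
With the tool pointing down it reaches from about 0.3 to 0.75 m from the base axis. Payload 8.5 kg.
Tool frame: the origin (TCP) lies on the centre line of the jaws, within the pads' length; the fingertips stand 14 mm ahead of it and the grasp point (between the pads) lies 5 mm behind it; z points along the fingers, y is the direction in which the jaws open and shut (so a half turn about z gives the same grasp; the last joint's range is limited). The gripper opens to 85 mm and grips with 20 to 120 N. Pads are 22 mm wide; open, the fingers measure 114 mm over their backs; the gripper's body (76 mm by 85 mm) begins 54 mm behind the grasp point. The pads swing forward as they close: fully open they stand 13 mm farther back than shut.
Start: joints at [63.925, 21.807, 74.336, -0, 83.858, -12.336], TCP at [0.131, 0.534, 0.209] pointing down, gripper open.
Joint ranges: [-178.18, 178.18], [-50.72, 133.34], [12.68, 142.11], [-81.47, 261.47], [9.98, 163.14], [-165.26, 165.26]. Speed limits (degrees/s): [136.94, 136.94, 180, 180, 180, 180].

INTERFACE

Orientations are given as a 3x3 rotation matrix whose columns are the frame's x, y, z axes.
In Python, from rig import env, optics, order, finder gives the robot as it stands.
- The arm moves only by the tool play_rows, never from a script. Its argument "commands" is a list of rows, each an object of numbers: "grip": the closure, from -1 (fully open) to 1 (shut); "x", "y", "z": the shift along the tool's x, y, z in m; "rx", "ry", "rz": the turn, a rotation vector about the tool's x, y, z in rad. A call has 1 to 12 rows; each row shifts and turns the commanded pose from where the row before left it, along the tool's axes as they then stand; what a row does not reach is not made up. A row lasts 1/8 s, in which the tool goes at most 62.5 mm and 10.7 degrees, less where a joint would pass 70% of its speed; a pose out of reach is approached as far as the arm can. A call is refused whole if a number of a shift passes 0.0625 or a number of a turn 0.188, either way. A call with a gripper value outside its range is refused whole. The fingers move at their own pace and stop on an object; "squeeze" is the grip in N (left out, the last holds). Time passes only in rows, so rows that do not move let the fingers close. It gives the time, the measured TCP pose, the force and the opening at its end, in the units of the state.
- env.observe(): the state, without advancing time (a new reading comes with each control period).
- optics.get_image(name): name is "scene" or "top" or "wrist"; returns a dict with "color" (384x512x3 uint8, blue, green, red), "range_z" (384x512 float32, m along the optical axis (not along the pixel's ray), 0 where there is no reading), "fov_y" (degrees; the focal length in pixels is half the picture's height over the tangent of half this angle, whatever the lens; pixels are square), "cx", "cy" (the principal point, pixels), "dist_coeffs" ([k1, k2, p1, p2, k3] as OpenCV has them; the pictures are not rectified), "cam_to_world" (4x4, takes a point from camera to world coordinates). Camera axes: x right, y down, z forward; pixel columns grow to the right and rows downward; lengths in m; the calibration is good to about 2 mm. A picture is of the moment at which its call begins.
- order.close_job(): hands the job in, once; it reports no verdict.
Trained networks look in the newest picture that a camera, given by its name, has taken for a name from the list of things; names that differ only in an ending like _2 or _b are one class to them, and where a whole thing is asked for, a point or a joint stands for the part that bears it (a point fixed in the world has none). Each returns a list of dicts, best first, with "conf" (0 to 1); they miss things now and then, are a little off and sometimes report something else, mostly with a low value. They report only what shows in the picture. A call takes as long as a camera call. They do not tell look-alikes from the thing itself.
- finder.boxes_of(camera, thing): "point" ([x, y, z] in m, in world coordinates, good to about 4 mm: the middle of the surface that is visible of it).
The state is a dict: "time_s": time; "q": joint angles; "qvel": joint speeds; "joint_efforts": joint torques, N m; "position": TCP position; "tool_rot": TCP orientation; "ft_force": force on the tool from outside, world axes, zero at the start; "wrist_torque": the same for the moment, N m; "grip_width": finger opening in m.
Only numpy, scipy, OpenCV 4.12 (cv2) and the standard library are available. Lean on these libraries where they do the work, as an engineer would, in place of code of your own. Each camera call takes 0.05 s, during which the arm holds its last target.

## Working session

There is one attempt and no reset: what is moved stays moved. The work goes in short steps, Python scripts to look and compute and a tool call to move; the robot and the scene stay as the last step left them, time stands still between calls to the robot, and variables do not carry over. Pictures are saved under pics/ and viewed, and the job is handed in when it is done.

Besides the shell and the picture viewer there is one more tool, called after ">>>" by a JSON object that holds its "method" and its "body", one argument or row to a line. play_rows: Moves the arm, as the interface text tells. Its arguments: {"type":"object","properties":{"commands":{"type":"array"},"squeeze":{"type":"number"}},"required":["commands"]}

```bash
ls; mkdir -p pics
python3 - <<'E'
from rig import env, optics, order, finder
import cv2, numpy as np
s=env.observe(); print(s)
for n in ("scene","top"):
    im=optics.get_image(n); cv2.imwrite(f"pics/{n}0.png",im["color"]); np.savez(f"{n}0.npz",**{k:v for k,v in im.items()})
    print(n,im["fov_y"],im["cx"],im["cy"],im["dist_coeffs"],im["cam_to_world"])
for n in ("top","scene"):
  for t in ("tray_a_lip","case_a","muffin_1","cookie_1","tongs","card_stand"):
    print(n,t,[(np.round(d["point"],3).tolist(),round(d["conf"],2)) for d in finder.boxes_of(n,t)])
E
```

```text
pics
{'time_s': 0.0, 'q': array([ 6.39250955e+01,  2.18410486e+01,  7.43864937e+01,  6.77433299e-04,
        8.38577263e+01, -1.23358303e+01]), 'qvel': array([ 0.02913903,  0.06017821,  0.01300586,  0.18387679, -0.03466067,
       -0.01284721]), 'joint_efforts': array([ 1.57341719e-04, -4.48460162e+01, -2.31279445e+01, -1.78914752e-04,
        4.70063154e-03, -1.71787184e-05]), 'position': array([0.13047455, 0.5339561 , 0.20870101]), 'tool_rot': array([[-9.71386965e-01,  2.37501417e-01, -6.64698914e-04],
       [ 2.37502118e-01,  9.71386108e-01, -1.33158006e-03],
       [ 3.29427140e-04, -1.45134691e-03, -9.99998893e-01]]), 'ft_force': array([0.92601329, 0.1764123 , 0.16257251]), 'wrist_torque': array([-0.03284146,  0.04791953, -0.01039475]), 'grip_width': 0.08540696975868754}
scene 49.45913301640593 252.92774316354092 193.36688608020458 [-0.07053082  0.          0.          0.          0.        ] [[ 0.89463241  0.22740404 -0.38460402  1.01755235]
 [ 0.44615758 -0.50092068  0.7416346  -0.77687693]
 [-0.0240054  -0.83508435 -0.54959791  0.69170009]
 [ 0.          0.          0.      
[... 723 characters left out ...]
.59), ([0.566, -0.43, 0.037], 0.2)]
top cookie_1 [([0.454, 0.26, 0.015], 0.84), ([0.604, 0.184, 0.038], 0.59)]
top tongs [([0.704, -0.161, 0.116], 0.86), ([0.713, 0.155, 0.118], 0.42)]
top card_stand [([0.717, 0.158, 0.12], 0.79)]
scene tray_a_lip [([0.568, -0.174, 0.052], 0.87)]
scene case_a [([0.762, 0.073, 0.088], 0.64), ([0.764, -0.216, 0.107], 0.63)]
scene muffin_1 [([0.611, 0.08, 0.071], 0.7), ([0.432, 0.084, 0.043], 0.67), ([0.665, 0.381, 0.108], 0.44), ([0.565, -0.175, 0.059], 0.18)]
scene cookie_1 [([0.453, 0.242, 0.017], 0.68), ([0.586, 0.182, 0.039], 0.59)]
scene tongs [([0.707, -0.184, 0.119], 0.91)]
scene card_stand [([0.729, 0.141, 0.116], 0.95), ([0.424, -0.371, 0.011], 0.45)]
```

View pics/top0.png

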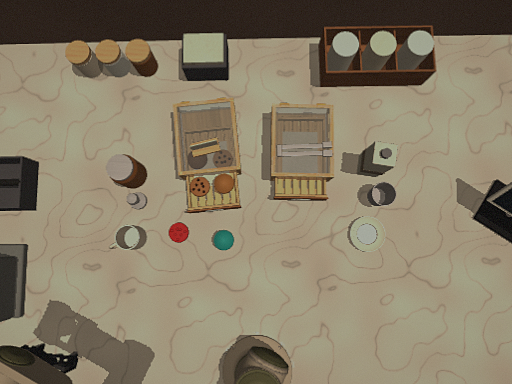

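View pics/scene0.png

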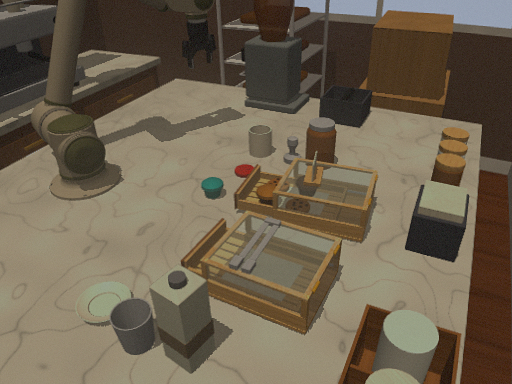

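Top view: the stocked tray is the left case, with its front lip near (213,209). The empty tray is the right case, with its lip near (301,197) and the tongs on its cover at (303,150). The look-alikes, a red cookie at (179,232) and a turquoise muffin at (223,240), lie on the counter. Next I measure the lips and the case axes.

```bash
cat > h.py <<'E'
import numpy as np, cv2
def cloud(im):
    d=im["range_z"]; H,W=d.shape; f=H/2/np.tan(np.radians(float(im["fov_y"]))/2)
    K=np.array([[f,0,float(im["cx"])],[0,f,float(im["cy"])],[0,0,1]])
    v,u=np.mgrid[0:H,0:W]; p=np.stack([u,v],-1).reshape(-1,1,2).astype(np.float64)
    n=cv2.undistortPoints(p,K,np.array(im["dist_coeffs"],float)).reshape(H,W,2)
    P=np.stack([n[...,0]*d,n[...,1]*d,d],-1); T=np.array(im["cam_to_world"])
    return P@T[:3,:3].T+T[:3,3]
E
python3 - <<'E'
import numpy as np,cv2
from h import cloud
im=np.load("top0.npz"); P=cloud(im)
for nm,(y0,y1) in {"b":(.03,.27),"a":(-.27,-.03)}.items():
    m=(P[...,2]>.055)&(P[...,2]<.085)&(P[...,0]>.45)&(P[...,0]<.58)&(P[...,1]>y0)&(P[...,1]<y1)
    q=P[m]; r=cv2.minAreaRect(q[:,:2].astype(np.float32)); print(nm,"lip",m.sum(),r,q[:,2].mean())
    print(cv2.boxPoints(r).round(4).tolist())
    m=(P[...,2]>.095)&(P[...,2]<.112)&(P[...,0]>.55)&(P[...,0]<.95)&(P[...,1]>y0)&(P[...,1]<y1)
    q=P[m]; r=cv2.minAreaRect(q[:,:2].astype(np.float32)); print("case",m.sum(),r)
    print(cv2.boxPoints(r).round(4).tolist(),q[:,2].mean())
c=im["color"]; cv2.imwrite("pics/crop0.png",cv2.resize(c[90:250,160:345],None,fx=4,fy=3.7,interpolation=cv2.INTER_CUBIC))
E
```

```text
b lip 261 ((0.5498422384262085, 0.13776910305023193), (0.05525949224829674, 0.17752018570899963), 5.671606540679932) 0.06755051317522053
[[0.5135999917984009, 0.22339999675750732], [0.5310999751091003, 0.04670000076293945], [0.5860999822616577, 0.05220000073313713], [0.5685999989509583, 0.2287999987602234]]
case 4061 ((0.761154294013977, 0.15574857592582703), (0.24411487579345703, 0.200545996427536), 4.921750068664551)
[[0.6309000253677368, 0.2451999932527542], [0.6481000185012817, 0.04540000110864639], [0.8913999795913696, 0.06629999727010727], [0.8741999864578247, 0.2660999894142151]] 0.1057092725470367
a lip 250 ((0.5610804557800293, -0.1508202999830246), (0.17349807918071747, 0.01590944640338421), 89.29203033447266) 0.06761682662540489
[[0.5521000027656555, -0.23749999701976776], [0.5680000185966492, -0.23770000040531158], [0.5701000094413757, -0.06419999897480011], [0.5541999936103821, -0.06400000303983688]]
case 4039 ((0.7432612776756287, -0.15681761503219604), (0.20002160966396332, 0.24537770450115204), 88.57422637939453)
[[0.6180999875068665, -0.25369998812675476], [0.8633999824523926, -0.2599000036716461], [0.868399977684021, -0.05990000069141388], [0.6230999827384949, -0.05380000174045563]] 0.10574015734467371
```

View pics/crop0.png

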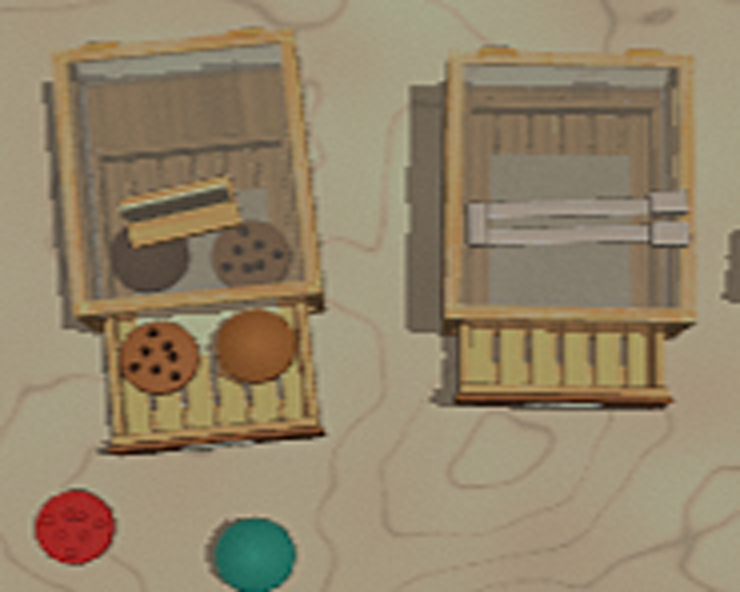

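Choice: the stocked tray is the left one, holding a cookie and a muffin in view and with the card stand on its case. The empty tray is the right one, with bare slats and the tongs on its case. The crop confirms this. I estimate tray_b about 58 mm out and tray_a about 9 mm out. First I close the gripper, turn it to case_b's axis and travel there high.

>>> {"method": "play_rows", "body": {
  "commands": [
    {"grip": 1, "rz": -0.163},
    {"grip": 1, "rz": -0.163},
    {"grip": 1, "x": -0.031, "y": -0.043},
    {"grip": 1, "x": -0.031, "y": -0.043},
    {"grip": 1, "x": -0.031, "y": -0.043},
    {"grip": 1, "x": -0.031, "y": -0.043},
    {"grip": 1, "x": -0.031, "y": -0.043},
    {"grip": 1, "x": -0.031, "y": -0.043},
    {"grip": 1, "x": -0.031, "y": -0.043},
    {"grip": 1, "x": -0.031, "y": -0.043},
    {"grip": 1, "x": -0.031, "y": -0.043},
    {"grip": 1, "x": -0.031, "y": -0.043}
  ],
  "squeeze": 20
}}

```text
invalid input at $.commands[0]: expected keys grip, x, y, z, rx, ry, rz
```

>>> {"method": "play_rows", "body": {
  "commands": [
    {"grip": 1},
    {"grip": 1}
  ]
}}

```text
invalid input at $.commands[0]: expected keys grip, x, y, z, rx, ry, rz
```

Run:
```python
from rig import env, optics
import cv2,numpy as np
s=env.observe(); print(s["time_s"],s["position"],s["tool_rot"],s["q"],s["ft_force"],s["grip_width"])
im=optics.get_image("wrist"); cv2.imwrite("pics/w1.png",im["color"]); np.savez("w1.npz",**im)
im=optics.get_image("scene"); cv2.imwrite("pics/s1.png",im["color"]); np.savez("s1.npz",**im)
```

```text
0.7 [0.13061148 0.53424635 0.20932776] [[-9.71381922e-01  2.37522972e-01 -1.32126891e-05]
 [ 2.37522972e-01  9.71381922e-01 -3.64844975e-07]
 [ 1.27479083e-05 -3.49272100e-06 -1.00000000e+00]] [ 6.39255857e+01  2.18062985e+01  7.43353909e+01  6.74667426e-04
  8.38586621e+01 -1.23340964e+01] [-0.380467   -0.02350941  0.56938543] 0.0853128398724664
```

View pics/w1.png

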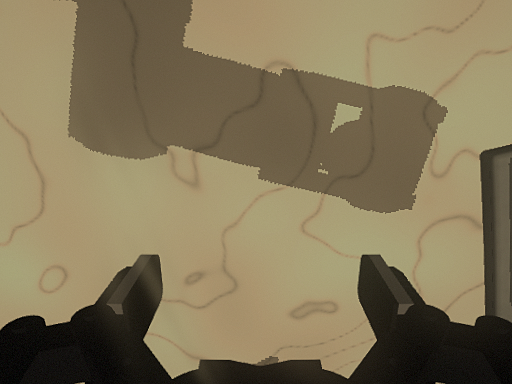

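View pics/s1.png

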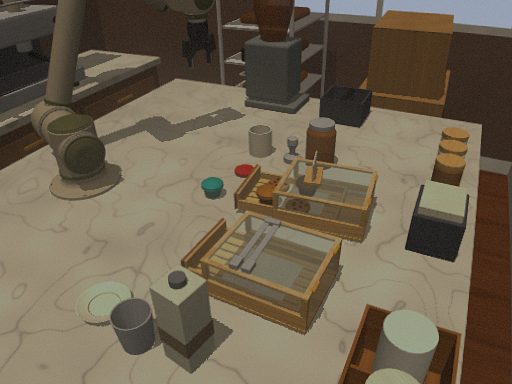

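The moves were refused because every row needs all seven keys, so the arm is still at its start. The wrist view shows the open fingers over bare counter.

>>> {"method": "play_rows", "body": {
  "commands": [
    {"grip": 1, "x": 0, "y": 0, "z": 0, "rx": 0, "ry": 0, "rz": -0.163},
    {"grip": 1, "x": 0, "y": 0, "z": 0, "rx": 0, "ry": 0, "rz": -0.163},
    {"grip": 1, "x": -0.031, "y": -0.043, "z": 0, "rx": 0, "ry": 0, "rz": 0},
    {"grip": 1, "x": -0.031, "y": -0.043, "z": 0, "rx": 0, "ry": 0, "rz": 0},
    {"grip": 1, "x": -0.031, "y": -0.043, "z": 0, "rx": 0, "ry": 0, "rz": 0},
    {"grip": 1, "x": -0.031, "y": -0.043, "z": 0, "rx": 0, "ry": 0, "rz": 0},
    {"grip": 1, "x": -0.031, "y": -0.043, "z": 0, "rx": 0, "ry": 0, "rz": 0},
    {"grip": 1, "x": -0.031, "y": -0.043, "z": 0, "rx": 0, "ry": 0, "rz": 0},
    {"grip": 1, "x": -0.031, "y": -0.043, "z": 0, "rx": 0, "ry": 0, "rz": 0},
    {"grip": 1, "x": -0.031, "y": -0.043, "z": 0, "rx": 0, "ry": 0, "rz": 0},
    {"grip": 1, "x": -0.031, "y": -0.043, "z": 0, "rx": 0, "ry": 0, "rz": 0},
    {"grip": 1, "x": -0.031, "y": -0.043, "z": 0, "rx": 0, "ry": 0, "rz": 0}
  ],
  "squeeze": 20
}}

```text
time_s: 2.3
position: [0.4775, 0.131, 0.2095]
tool_rot: [[-0.996, -0.086, 0.0], [-0.086, 0.996, 0.0], [-0.0, 0.0, -1.0]]
ft_force: [2.3, 1.1, 0.5]
grip_width: -0.0001
```

>>> {"method": "play_rows", "body": {
  "commands": [
    {"grip": 1, "x": 0, "y": 0, "z": 0, "rx": 0, "ry": 0, "rz": 0},
    {"grip": 1, "x": 0, "y": 0, "z": 0, "rx": 0, "ry": 0, "rz": 0}
  ]
}}

```text
time_s: 2.55
position: [0.4761, 0.1327, 0.2093]
tool_rot: [[-0.996, -0.086, -0.0], [-0.086, 0.996, 0.0], [0.0, 0.0, -1.0]]
ft_force: [0.6, 0.9, -0.7]
grip_width: -0.0006
```

Run:
```python
from rig import env, optics
import cv2,numpy as np
s=env.observe(); print(s["time_s"],s["position"],s["tool_rot"],s["q"],s["ft_force"],s["grip_width"])
im=optics.get_image("wrist"); cv2.imwrite("pics/w2.png",im["color"]); np.savez("w2.npz",**im)
im=optics.get_image("scene"); cv2.imwrite("pics/s2.png",im["color"]); np.savez("s2.npz",**im)
```

```text
2.55 [0.4761296  0.13274205 0.20925409] [[-9.96305588e-01 -8.58776003e-02 -4.62080387e-04]
 [-8.58776988e-02  9.96305667e-01  1.97629754e-04]
 [ 4.43401340e-04  2.36582028e-04 -9.99999874e-01]] [ 1.81929196e+00  1.62252964e+01  8.28517952e+01  1.23114542e-02
  8.09490110e+01 -9.31091429e+01] [ 0.59178088  0.87003863 -0.74132594] -0.0005813417458479669
```

View pics/w2.png

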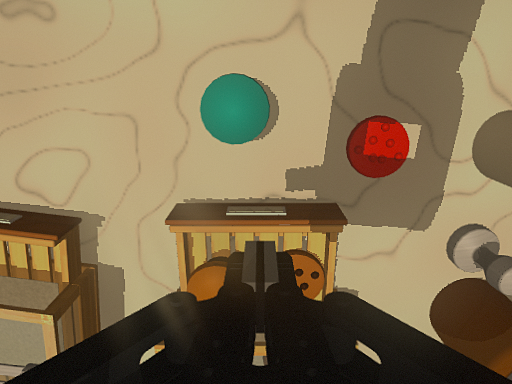

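View pics/s2.png

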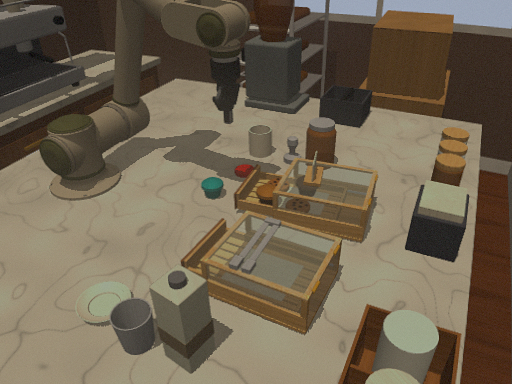

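The wrist view shows the closed tips centred over the stocked tray. Its lip runs (168,212)–(345,212), and the red and turquoise look-alikes are clear in front. I use the wrist depth to refine the lip and fingertip positions.

Run:
```python
import numpy as np,cv2
from h import cloud
P=cloud(np.load("w2.npz"))
for nm,(y0,y1) in {"b":(.02,.27),"a":(-.27,-.02)}.items():
    m=(P[...,2]>.064)&(P[...,2]<.074)&(P[...,0]>.45)&(P[...,0]<.575)&(P[...,1]>y0)&(P[...,1]<y1)
    m[:, :]&=True
    q=P[m]; v=np.argwhere(m); print(nm,len(q))
    # per-y bins, front edge/back
    for y in np.arange(y0,y1,.02):
        s=q[abs(q[:,1]-y)<.01]
        if len(s)>5: print(round(y,2),len(s),s[:,0].min().round(4),np.percentile(s[:,0],[10,50,90]).round(4),s[:,2].mean().round(4))
m=(P[...,2]>.12)&(P[...,2]<.4)
q=P[m]; q=q[(abs(q[:,0]-.476)<.05)&(abs(q[:,1]-.1327)<.05)]
print("tips",q[:,2].min(),q[q[:,2]<.215].min(0),q[q[:,2]<.215].max(0))
```

```text
b 2448
0.04 40 0.5288 [0.53   0.532  0.5365] 0.0669
0.06 292 0.5272 [0.5291 0.535  0.5409] 0.0672
0.08 295 0.526 [0.5275 0.5334 0.5389] 0.0672
0.1 295 0.5244 [0.5257 0.5316 0.5374] 0.0671
0.12 297 0.5222 [0.5238 0.53   0.5355] 0.0672
0.14 273 0.5202 [0.5223 0.5279 0.5331] 0.0672
0.16 275 0.5193 [0.5205 0.5259 0.5313] 0.0673
0.18 276 0.5175 [0.5186 0.5241 0.5294] 0.0672
0.2 281 0.5155 [0.5168 0.5224 0.5277] 0.0671
0.22 124 0.5147 [0.5155 0.5196 0.5263] 0.0671
a 761
-0.13 65 0.5544 [0.5557 0.5622 0.5671] 0.0669
-0.11 246 0.555 [0.5561 0.5614 0.5671] 0.0672
-0.09 260 0.5556 [0.5567 0.5627 0.5682] 0.0672
-0.07 190 0.5562 [0.5573 0.5616 0.5684] 0.067Traceback (most recent call last):
  File "<stdin>", line 14, in <module>
    return umr_minimum(a, axis, None, out, keepdims, initial, where)
ValueError: zero-size array to reduction operation minimum which has no identity
```

>>> {"method": "play_rows", "body": {
  "commands": [
    {"grip": 1, "x": 0, "y": 0, "z": 0.031, "rx": 0, "ry": 0, "rz": 0},
    {"grip": 1, "x": 0, "y": 0, "z": 0.031, "rx": 0, "ry": 0, "rz": 0},
    {"grip": 1, "x": 0, "y": 0, "z": 0.031, "rx": 0, "ry": 0, "rz": 0},
    {"grip": 1, "x": 0, "y": 0, "z": 0.031, "rx": 0, "ry": 0, "rz": 0},
    {"grip": 1, "x": 0, "y": 0, "z": 0.031, "rx": 0, "ry": 0, "rz": 0},
    {"grip": 1, "x": -0.01, "y": 0, "z": 0, "rx": 0, "ry": 0, "rz": 0},
    {"grip": 1, "x": -0.01, "y": 0, "z": 0, "rx": 0, "ry": 0, "rz": 0},
    {"grip": 1, "x": 0, "y": 0, "z": 0, "rx": 0, "ry": 0, "rz": 0}
  ]
}}

```text
time_s: 3.65
position: [0.498, 0.1345, 0.0555]
tool_rot: [[-0.996, -0.086, 0.003], [-0.086, 0.996, 0.0], [-0.003, -0.0, -1.0]]
ft_force: [-0.2, 0.1, -0.1]
grip_width: -0.0002
```

Run:
```python
from rig import env, optics
import cv2,numpy as np
s=env.observe(); print(s["time_s"],s["position"],s["ft_force"])
im=optics.get_image("scene"); cv2.imwrite("pics/s3.png",cv2.resize(im["color"][60:260,120:400],None,fx=2.8,fy=2.8))
```

```text
3.65 [0.49795091 0.13451929 0.05554928] [-0.24531199  0.14229516 -0.07727219]
```

View pics/s3.png

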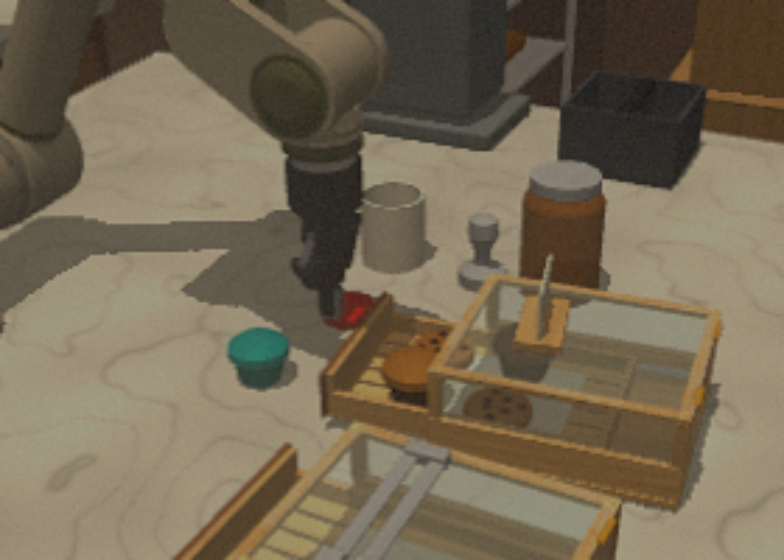

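The fingertips (crop ~(330,310)) stand just in front of the stocked tray's lip, clear of the look-alikes. I start with a slow contact.

>>> {"method": "play_rows", "body": {
  "commands": [
    {"grip": 1, "x": -0.002, "y": 0, "z": 0, "rx": 0, "ry": 0, "rz": 0},
    {"grip": 1, "x": -0.002, "y": 0, "z": 0, "rx": 0, "ry": 0, "rz": 0},
    {"grip": 1, "x": -0.002, "y": 0, "z": 0, "rx": 0, "ry": 0, "rz": 0},
    {"grip": 1, "x": -0.002, "y": 0, "z": 0, "rx": 0, "ry": 0, "rz": 0},
    {"grip": 1, "x": -0.002, "y": 0, "z": 0, "rx": 0, "ry": 0, "rz": 0},
    {"grip": 1, "x": -0.002, "y": 0, "z": 0, "rx": 0, "ry": 0, "rz": 0},
    {"grip": 1, "x": -0.002, "y": 0, "z": 0, "rx": 0, "ry": 0, "rz": 0},
    {"grip": 1, "x": -0.002, "y": 0, "z": 0, "rx": 0, "ry": 0, "rz": 0}
  ]
}}

```text
time_s: 4.7
position: [0.5125, 0.1356, 0.0543]
tool_rot: [[-0.996, -0.086, -0.0], [-0.086, 0.996, -0.0], [0.0, -0.0, -1.0]]
ft_force: [-0.5, -0.1, 0.0]
grip_width: 0.0
```

>>> {"method": "play_rows", "body": {
  "commands": [
    {"grip": 1, "x": -0.002, "y": 0, "z": 0, "rx": 0, "ry": 0, "rz": 0},
    {"grip": 1, "x": -0.002, "y": 0, "z": 0, "rx": 0, "ry": 0, "rz": 0},
    {"grip": 1, "x": -0.002, "y": 0, "z": 0, "rx": 0, "ry": 0, "rz": 0},
    {"grip": 1, "x": -0.003, "y": 0, "z": 0, "rx": 0, "ry": 0, "rz": 0},
    {"grip": 1, "x": -0.003, "y": 0, "z": 0, "rx": 0, "ry": 0, "rz": 0},
    {"grip": 1, "x": -0.004, "y": 0, "z": 0, "rx": 0, "ry": 0, "rz": 0}
  ]
}}

```text
time_s: 5.45
position: [0.5285, 0.137, 0.0543]
tool_rot: [[-0.996, -0.086, -0.0], [-0.086, 0.996, -0.0], [0.0, 0.0, -1.0]]
ft_force: [0.4, -0.2, 0.1]
grip_width: -0.0001
```

Run:
```python
from rig import env, optics
import cv2,numpy as np
from h import cloud
s=env.observe(); print(s["time_s"],s["position"],s["ft_force"])
im=optics.get_image("scene"); cv2.imwrite("pics/s4.png",cv2.resize(im["color"][60:260,120:400],None,fx=2.8,fy=2.8))
im=optics.get_image("wrist"); cv2.imwrite("pics/w4.png",im["color"])
P=cloud(im); 
for y in (.06,.08,.1,.18,.2):
    q=P[(P[...,2]>.064)&(P[...,2]<.074)&(P[...,0]>.48)&(P[...,0]<.6)&(abs(P[...,1]-y)<.01)]
    if len(q): print(y,len(q),q[:,0].min(),np.median(q[:,0]))
```

```text
5.45 [0.5285156  0.13702364 0.05431646] [ 0.36185778 -0.18649427  0.05092229]
0.06 1051 0.5277154019290801 0.5350392075204531
0.08 1235 0.5252519465409842 0.5341241502400572
0.1 1129 0.5238284188827734 0.5316624324175035
0.18 1119 0.5170976714492557 0.524642844220303
0.2 1078 0.515237425171205 0.522805850878207
```

View pics/s4.png

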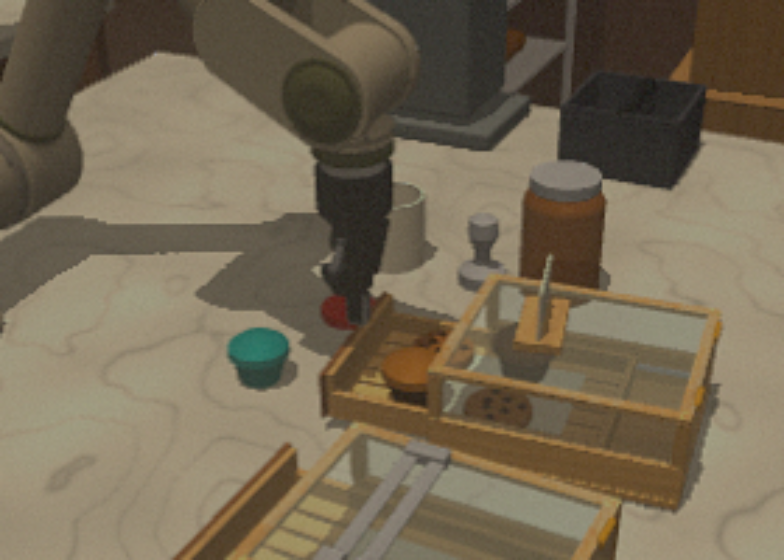

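View pics/w4.png

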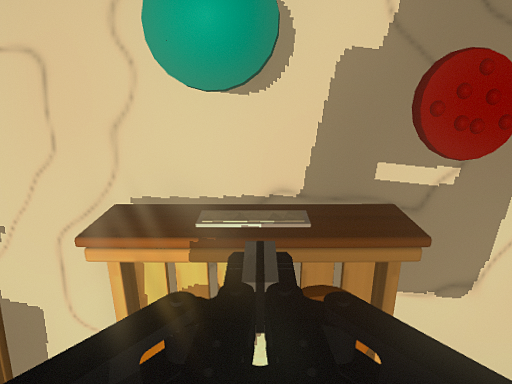

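Run:
```python
from rig import env, optics
import cv2,numpy as np
from h import cloud
im=optics.get_image("wrist"); P=cloud(im); print(im["cam_to_world"].round(3), env.observe()["position"])
for r in (232,238,243,248,255,265,280,300):
    print(r,[ (c,P[r,c].round(3).tolist()) for c in (235,248,270)])
c=optics.get_image("scene"); Q=cloud(c)
m=(abs(Q[...,0]-.5285)<.05)&(abs(Q[...,1]-.137)<.04)&(Q[...,2]>.0)
v=np.argwhere(m); print(Q[m].min(0),Q[m].max(0))
for z in np.arange(.0,.2,.01):
    k=m&(abs(Q[...,2]-z)<.005)
    if k.sum(): print(z.round(3),k.sum(),Q[k].min(0).round(3),Q[k].max(0).round(3),np.argwhere(k).mean(0).round())
```

```text
[[-0.086  0.95   0.301  0.451]
 [ 0.996  0.082  0.026  0.13 ]
 [ 0.     0.302 -0.953  0.219]
 [ 0.     0.     0.     1.   ]] [0.52848208 0.13701152 0.05428603]
232 [(235, [0.523, 0.124, 0.06]), (248, [0.523, 0.13, 0.06]), (270, [0.521, 0.141, 0.061])]
238 [(235, [0.523, 0.124, 0.067]), (248, [0.523, 0.13, 0.065]), (270, [0.522, 0.141, 0.066])]
243 [(235, [0.525, 0.124, 0.068]), (248, [0.518, 0.13, 0.083]), (270, [0.517, 0.14, 0.082])]
248 [(235, [0.529, 0.124, 0.067]), (248, [0.518, 0.131, 0.088]), (270, [0.517, 0.14, 0.088])]
255 [(235, [0.522, 0.125, 0.086]), (248, [0.518, 0.131, 0.093]), (270, [0.516, 0.14, 0.095])]
265 [(235, [0.522, 0.126, 0.094]), (248, [0.518, 0.131, 0.101]), (270, [0.518, 0.14, 0.1])]
280 [(235, [0.522, 0.127, 0.105]), (248, [0.518, 0.131, 0.112]), (270, [0.517, 0.139, 0.112])]
300 [(235, [0.517, 0.128, 0.125]), (248, [0.517, 0.132, 0.125]), (270, [0.516, 0.139, 0.126])]
[0.47885516 0.0970097  0.00095619] [0.578373   0.17698895 0.40587835]
0.0 4 [0.481 0.104 0.001] [0.489 0.116 0.002] [197. 232.]
0.02 79 [0.533 0.097 0.016] [0.577 0.175 0.025] [193. 253.]
0.0
[... 315 characters left out ...]
22 0.076] [0.54  0.14  0.085] [175. 247.]
0.09 27 [0.52  0.12  0.085] [0.541 0.142 0.095] [172. 247.]
0.1 29 [0.522 0.119 0.095] [0.539 0.143 0.105] [169. 247.]
0.11 20 [0.521 0.119 0.105] [0.54  0.146 0.114] [166. 248.]
0.12 27 [0.519 0.105 0.116] [0.543 0.161 0.125] [163. 248.]
0.13 40 [0.522 0.098 0.125] [0.543 0.173 0.135] [160. 248.]
0.14 32 [0.53  0.097 0.135] [0.545 0.17  0.145] [157. 249.]
0.15 30 [0.534 0.098 0.145] [0.546 0.177 0.155] [153. 250.]
0.16 35 [0.531 0.105 0.156] [0.547 0.153 0.165] [151. 249.]
0.17 39 [0.535 0.098 0.165] [0.549 0.154 0.175] [148. 249.]
0.18 59 [0.51  0.098 0.175] [0.549 0.169 0.185] [144. 248.]
0.19 36 [0.522 0.097 0.185] [0.544 0.146 0.195] [143. 244.]
```

Run:
```python
import numpy as np
from h import cloud
P=cloud(np.load("w2.npz"))
for r in (236,240,243,246,250,256,265): print(r,[P[r,c].round(3).tolist() for c in (252,268)])
P=cloud(np.load("w1.npz"))
for r in (250,255,258,262,270,285,300): print(r,[P[r,c].round(3).tolist() for c in (150,156,365,372)])
for f in ("s2",):
  Q=cloud(np.load(f+".npz")); m=(abs(Q[...,0]-.476)<.06)&(abs(Q[...,1]-.1327)<.06)&(Q[...,2]>.12)
  for z in np.arange(.12,.33,.01):
    k=m&(abs(Q[...,2]-z)<.005)
    if k.sum(): print(z.round(3),k.sum(),Q[k].min(0).round(3),Q[k].max(0).round(3))
```

```text
236 [[0.559, 0.131, 0.026], [0.558, 0.149, 0.025]]
240 [[0.564, 0.131, 0.026], [0.562, 0.149, 0.026]]
243 [[0.465, 0.128, 0.237], [0.464, 0.135, 0.238]]
246 [[0.465, 0.128, 0.241], [0.464, 0.135, 0.241]]
250 [[0.465, 0.128, 0.245], [0.464, 0.135, 0.245]]
256 [[0.465, 0.128, 0.249], [0.465, 0.135, 0.249]]
265 [[0.465, 0.128, 0.257], [0.464, 0.134, 0.257]]
250 [[0.21, 0.377, -0.001], [0.211, 0.384, -0.001], [0.271, 0.631, 0.0], [0.274, 0.639, -0.0]]
255 [[0.109, 0.493, 0.25], [0.11, 0.495, 0.248], [0.13, 0.578, 0.248], [0.131, 0.581, 0.249]]
258 [[0.109, 0.493, 0.251], [0.111, 0.494, 0.248], [0.13, 0.578, 0.251], [0.13, 0.58, 0.251]]
262 [[0.109, 0.494, 0.254], [0.112, 0.495, 0.25], [0.131, 0.577, 0.252], [0.13, 0.579, 0.255]]
270 [[0.112, 0.494, 0.257], [0.116, 0.493, 0.25], [0.135, 0.577, 0.252], [0.13, 0.577, 0.261]]
285 [[0.117, 0.493, 0.258], [0.121, 0.492, 0.252], [0.14, 0.575, 0.255], [0.137, 0.577, 0.26]]
300 [[0.123, 0.491, 0.26], [0.128, 0.49, 0.253], [0.146, 0.574, 0.255], [0.141, 0.575, 0.263]]
0.23 11 [0.467 0.124 0.231] [0.485 0.138 0.235]
0.24 29 [0.466 0.115 0.236] [0.486 0.141 0.245]
0.25 28 [0.469 0.116 0.245] [0.488 0.141 0.255]
0.26 29 [0.472 0.117 0.255] [0.486 0.137 0.265]
0.27 18 [0.474 0.117 0.266] [0.489 0.141 0.275]
0.28 50 [0.468 0.098 0.275] [0.493 0.163 0.285]
0.29 53 [0.469 0.088 0.285] [0.493 0.177 0.295]
0.3 76 [0.469 0.08  0.295] [0.496 0.181 0.305]
0.31 77 [0.468 0.075 0.305] [0.495 0.187 0.315]
0.32 101 [0.459 0.073 0.315] [0.497 0.192 0.325]
```

Finding: the depth shows the shut fingertips about 24 mm *above* the reported TCP, not 14 mm ahead of it. Both the wrist and scene cameras agree, before and after the descent. The tips therefore passed 10 mm over the lip and touched nothing (lip unmoved, force ~0). From here I use the measured tip offset: back off, then go down to tip z ≈ 0.041.

>>> {"method": "play_rows", "body": {
  "commands": [
    {"grip": 1, "x": 0.018, "y": 0.001, "z": 0, "rx": 0, "ry": 0, "rz": 0},
    {"grip": 1, "x": 0.018, "y": 0.001, "z": 0, "rx": 0, "ry": 0, "rz": 0},
    {"grip": 1, "x": 0, "y": 0, "z": 0, "rx": 0, "ry": 0, "rz": 0},
    {"grip": 1, "x": 0, "y": 0, "z": 0.018, "rx": 0, "ry": 0, "rz": 0},
    {"grip": 1, "x": 0, "y": 0, "z": 0.018, "rx": 0, "ry": 0, "rz": 0},
    {"grip": 1, "x": 0, "y": 0, "z": 0, "rx": 0, "ry": 0, "rz": 0}
  ]
}}

```text
time_s: 6.4
position: [0.4924, 0.1358, 0.0175]
tool_rot: [[-0.996, -0.086, -0.002], [-0.086, 0.996, -0.0], [0.002, 0.0, -1.0]]
ft_force: [0.5, 1.2, 0.8]
grip_width: -0.0
```

```bash
cat > look.py <<'E'
import sys
from rig import env, optics
import cv2,numpy as np
from h import cloud
tag=sys.argv[1]
s=env.observe(); print(s["time_s"],s["position"].round(4),s["ft_force"].round(2))
Q0=optics.get_image("scene"); cv2.imwrite(f"pics/s{tag}.png",cv2.resize(Q0["color"][60:330,110:400],None,fx=2.2,fy=2.2))
im=optics.get_image("wrist"); cv2.imwrite(f"pics/w{tag}.png",im["color"])
np.savez(f"w{tag}.npz",**im); np.savez(f"s{tag}.npz",**Q0)
x,y,z=s["position"]
for n,I in (("w",im),("s",Q0)):
    Q=cloud(I); m=(abs(Q[...,0]-x)<.016)&(abs(Q[...,1]-y)<.016)&(Q[...,2]>z+.01)&(Q[...,2]<z+.05)
    print(n,m.sum(), "min z of finger pts", Q[m][:,2].min() if m.sum() else None, Q[m].min(0),Q[m].max(0))
E
python3 look.py 5
```

```text
6.4 [0.4924 0.1358 0.0175] [0.54 1.19 0.79]
w 1669 min z of finger pts 0.043420103394949394 [0.4800604  0.12106391 0.0434201 ] [0.48747306 0.14846497 0.06752724]
s 58 min z of finger pts 0.037777896193396665 [0.48100441 0.12001259 0.0377779 ] [0.50411361 0.13884147 0.06743111]
```

View pics/s5.png

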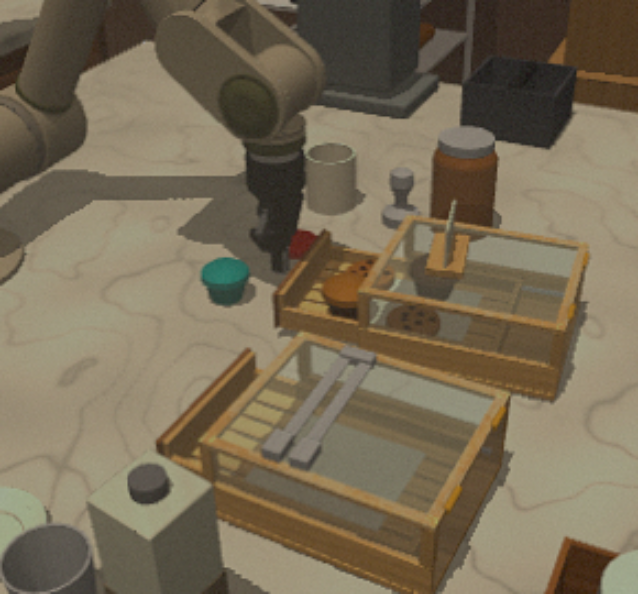

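View pics/w5.png

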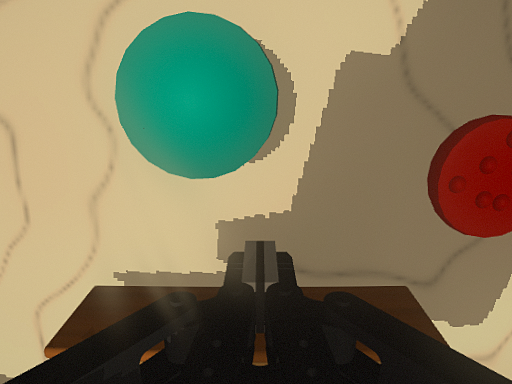

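The tips are now in front of the lip and below its top (scene crop ~(280,265)). Approach and push.

>>> {"method": "play_rows", "body": {
  "commands": [
    {"grip": 1, "x": -0.004, "y": 0, "z": 0, "rx": 0, "ry": 0, "rz": 0},
    {"grip": 1, "x": -0.004, "y": 0, "z": 0, "rx": 0, "ry": 0, "rz": 0},
    {"grip": 1, "x": -0.003, "y": 0, "z": 0, "rx": 0, "ry": 0, "rz": 0},
    {"grip": 1, "x": -0.002, "y": 0, "z": 0, "rx": 0, "ry": 0, "rz": 0},
    {"grip": 1, "x": -0.002, "y": 0, "z": 0, "rx": 0, "ry": 0, "rz": 0},
    {"grip": 1, "x": -0.002, "y": 0, "z": 0, "rx": 0, "ry": 0, "rz": 0},
    {"grip": 1, "x": -0.002, "y": 0, "z": 0, "rx": 0, "ry": 0, "rz": 0},
    {"grip": 1, "x": -0.002, "y": 0, "z": 0, "rx": 0, "ry": 0, "rz": 0},
    {"grip": 1, "x": -0.002, "y": 0, "z": 0, "rx": 0, "ry": 0, "rz": 0},
    {"grip": 1, "x": -0.002, "y": 0, "z": 0, "rx": 0, "ry": 0, "rz": 0}
  ]
}}

```text
time_s: 7.75
position: [0.5171, 0.1381, 0.0183]
tool_rot: [[-0.996, -0.086, -0.0], [-0.086, 0.996, -0.0], [0.0, -0.0, -1.0]]
ft_force: [-2.8, -1.3, 0.4]
grip_width: 0.0002
```

Contact force is −2.8 N in x, which matches the runner drag. I keep pushing steadily.

>>> {"method": "play_rows", "body": {
  "commands": [
    {"grip": 1, "x": -0.003, "y": 0, "z": 0, "rx": 0, "ry": 0, "rz": 0},
    {"grip": 1, "x": -0.003, "y": 0, "z": 0, "rx": 0, "ry": 0, "rz": 0},
    {"grip": 1, "x": -0.004, "y": 0, "z": 0, "rx": 0, "ry": 0, "rz": 0},
    {"grip": 1, "x": -0.004, "y": 0, "z": 0, "rx": 0, "ry": 0, "rz": 0},
    {"grip": 1, "x": -0.004, "y": 0, "z": 0, "rx": 0, "ry": 0, "rz": 0},
    {"grip": 1, "x": -0.004, "y": 0, "z": 0, "rx": 0, "ry": 0, "rz": 0},
    {"grip": 1, "x": -0.004, "y": 0, "z": 0, "rx": 0, "ry": 0, "rz": 0},
    {"grip": 1, "x": -0.004, "y": 0, "z": 0, "rx": 0, "ry": 0, "rz": 0},
    {"grip": 1, "x": -0.003, "y": 0, "z": 0, "rx": 0, "ry": 0, "rz": 0},
    {"grip": 1, "x": -0.002, "y": 0, "z": 0, "rx": 0, "ry": 0, "rz": 0}
  ]
}}

```text
time_s: 9.0
position: [0.5522, 0.1411, 0.0183]
tool_rot: [[-0.996, -0.086, 0.0], [-0.086, 0.996, 0.0], [-0.0, 0.0, -1.0]]
ft_force: [-3.0, 0.8, 1.1]
grip_width: -0.0001
```

```bash
python3 look.py 6
python3 - <<'E'
import numpy as np
from h import cloud
P=cloud(np.load("w6.npz"))
for y in (.06,.08,.1,.18,.2,.22):
    q=P[(P[...,2]>.062)&(P[...,2]<.074)&(P[...,0]>.5)&(P[...,0]<.62)&(abs(P[...,1]-y)<.01)]
    if len(q): print(y,len(q),q[:,0].min(),np.median(q[:,0]))
E
```

```text
9.0 [0.5522 0.1411 0.0183] [-3.02  0.8   1.14]
w 1738 min z of finger pts 0.04334275223110348 [0.53964249 0.12631695 0.04334275] [0.54723456 0.153613   0.06829082]
s 44 min z of finger pts 0.03887948230309801 [0.54100249 0.12550364 0.03887948] [0.56798521 0.15652544 0.06777069]
0.06 1442 0.5682190205507873 0.5737390166426815
0.08 927 0.5665853214508438 0.5695682733548368
0.1 22 0.5665220466445464 0.5672668972589843
0.18 5 0.5579366545979738 0.5722420972707283
0.2 697 0.5561495912289787 0.5584415493531468
0.22 903 0.5550946946506943 0.5594354656936562
```

View pics/s6.png

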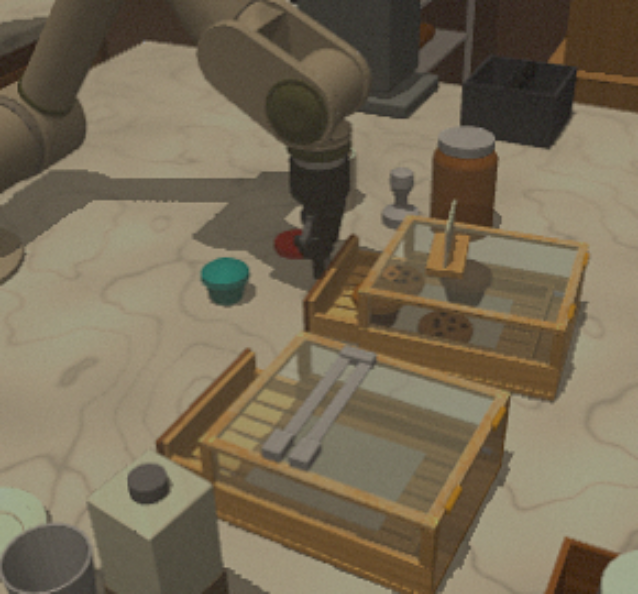

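The tray slides with the pastries upright, about 41 mm in so far. Now slower towards the stop.

>>> {"method": "play_rows", "body": {
  "commands": [
    {"grip": 1, "x": -0.002, "y": 0, "z": 0, "rx": 0, "ry": 0, "rz": 0},
    {"grip": 1, "x": -0.002, "y": 0, "z": 0, "rx": 0, "ry": 0, "rz": 0},
    {"grip": 1, "x": -0.002, "y": 0, "z": 0, "rx": 0, "ry": 0, "rz": 0},
    {"grip": 1, "x": -0.002, "y": 0, "z": 0, "rx": 0, "ry": 0, "rz": 0},
    {"grip": 1, "x": -0.0015, "y": 0, "z": 0, "rx": 0, "ry": 0, "rz": 0},
    {"grip": 1, "x": -0.0015, "y": 0, "z": 0, "rx": 0, "ry": 0, "rz": 0}
  ]
}}

```text
time_s: 9.85
position: [0.5631, 0.142, 0.0183]
tool_rot: [[-0.996, -0.086, -0.0], [-0.086, 0.996, -0.0], [0.0, -0.0, -1.0]]
ft_force: [-3.1, -0.3, 0.3]
grip_width: 0.0
```

>>> {"method": "play_rows", "body": {
  "commands": [
    {"grip": 1, "x": -0.001, "y": 0, "z": 0, "rx": 0, "ry": 0, "rz": 0},
    {"grip": 1, "x": -0.001, "y": 0, "z": 0, "rx": 0, "ry": 0, "rz": 0},
    {"grip": 1, "x": -0.001, "y": 0, "z": 0, "rx": 0, "ry": 0, "rz": 0}
  ]
}}

```text
time_s: 10.22
position: [0.566, 0.1423, 0.0183]
tool_rot: [[-0.996, -0.086, -0.0], [-0.086, 0.996, 0.0], [0.0, 0.0, -1.0]]
ft_force: [-2.4, 0.5, 1.1]
grip_width: 0.0001
```

>>> {"method": "play_rows", "body": {
  "commands": [
    {"grip": 1, "x": -0.001, "y": 0, "z": 0, "rx": 0, "ry": 0, "rz": 0},
    {"grip": 1, "x": -0.001, "y": 0, "z": 0, "rx": 0, "ry": 0, "rz": 0},
    {"grip": 1, "x": -0.001, "y": 0, "z": 0, "rx": 0, "ry": 0, "rz": 0}
  ]
}}

```text
time_s: 10.6
position: [0.5682, 0.1425, 0.0183]
tool_rot: [[-0.996, -0.086, -0.002], [-0.086, 0.996, -0.0], [0.002, -0.0, -1.0]]
ft_force: [-8.4, -1.4, 5.7]
grip_width: 0.0001
```

>>> {"method": "play_rows", "body": {
  "commands": [
    {"grip": 1, "x": -0.001, "y": 0, "z": 0, "rx": 0, "ry": 0, "rz": 0},
    {"grip": 1, "x": -0.001, "y": 0, "z": 0, "rx": 0, "ry": 0, "rz": 0}
  ]
}}

```text
time_s: 10.85
position: [0.5681, 0.1425, 0.0183]
tool_rot: [[-0.996, -0.087, -0.007], [-0.087, 0.996, -0.001], [0.007, -0.0, -1.0]]
ft_force: [-18.1, -2.9, 11.7]
grip_width: -0.0003
```

Hard stop reached: the position stays at x = 0.568 while the force rises to 18 N. I release, back away and rise, then turn to case_a's axis and go above its gap.

>>> {"method": "play_rows", "body": {
  "commands": [
    {"grip": 1, "x": 0.003, "y": 0, "z": 0, "rx": 0, "ry": 0, "rz": 0},
    {"grip": 1, "x": 0.01, "y": 0, "z": 0, "rx": 0, "ry": 0, "rz": 0},
    {"grip": 1, "x": 0.02, "y": 0, "z": 0, "rx": 0, "ry": 0, "rz": 0},
    {"grip": 1, "x": 0, "y": 0, "z": -0.025, "rx": 0, "ry": 0, "rz": 0},
    {"grip": 1, "x": 0, "y": 0, "z": -0.04, "rx": 0, "ry": 0, "rz": 0},
    {"grip": 1, "x": 0, "y": 0, "z": -0.04, "rx": 0, "ry": 0, "rz": 0},
    {"grip": 1, "x": 0, "y": 0, "z": 0, "rx": 0, "ry": 0, "rz": 0.111},
    {"grip": 1, "x": 0, "y": 0, "z": 0, "rx": 0, "ry": 0, "rz": 0}
  ]
}}

```text
time_s: 11.85
position: [0.538, 0.1398, 0.1236]
tool_rot: [[-1.0, 0.024, 0.001], [0.024, 1.0, 0.0], [-0.001, 0.0, -1.0]]
ft_force: [-0.7, 0.0, -0.6]
grip_width: 0.0001
```

Run:
```python
from rig import env, optics
import cv2,numpy as np
from h import cloud
s=env.observe(); print(s["time_s"],s["position"].round(4),s["ft_force"].round(2))
im=optics.get_image("top"); cv2.imwrite("pics/t7.png",im["color"]); P=cloud(im)
im=optics.get_image("wrist"); W=cloud(im); cv2.imwrite("pics/w7.png",im["color"])
for n,Q in (("t",P),("w",W)):
  for y in (.06,.08,.1,.12,.14,.16,.18,.2,.22):
    q=Q[(Q[...,2]>.062)&(Q[...,2]<.074)&(Q[...,0]>.5)&(Q[...,0]<.6)&(abs(Q[...,1]-y)<.01)]
    if len(q)>3: print(n,y,len(q),q[:,0].min().round(4),np.median(q[:,0]).round(4))
```

```text
11.85 [0.538  0.1398 0.1236] [-0.71  0.01 -0.58]
t 0.06 22 0.588 0.5919
t 0.08 28 0.5851 0.5919
t 0.1 8 0.585 0.5907
w 0.06 442 0.5849 0.5904
w 0.08 526 0.5832 0.5896
w 0.1 533 0.5812 0.588
w 0.12 88 0.5804 0.5845
w 0.16 238 0.5757 0.5805
w 0.18 556 0.5742 0.5812
w 0.2 555 0.5725 0.5792
w 0.22 378 0.5713 0.5767
```

View pics/w7.png

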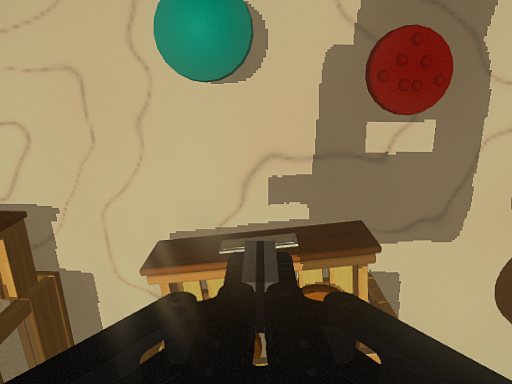

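The stocked tray's lip is now at x ≈ 0.578, moved 57 mm, which matches the home estimate. The wrist view shows it straight. On to case_a.

>>> {"method": "play_rows", "body": {
  "commands": [
    {"grip": 1, "x": -0.008, "y": -0.0417, "z": 0, "rx": 0, "ry": 0, "rz": 0},
    {"grip": 1, "x": -0.009, "y": -0.0417, "z": 0, "rx": 0, "ry": 0, "rz": 0},
    {"grip": 1, "x": -0.009, "y": -0.0417, "z": 0, "rx": 0, "ry": 0, "rz": 0},
    {"grip": 1, "x": -0.009, "y": -0.0417, "z": 0, "rx": 0, "ry": 0, "rz": 0},
    {"grip": 1, "x": -0.009, "y": -0.0417, "z": 0, "rx": 0, "ry": 0, "rz": 0},
    {"grip": 1, "x": -0.009, "y": -0.0417, "z": 0, "rx": 0, "ry": 0, "rz": 0},
    {"grip": 1, "x": -0.009, "y": -0.0417, "z": 0, "rx": 0, "ry": 0, "rz": 0},
    {"grip": 1, "x": 0, "y": 0, "z": 0, "rx": 0, "ry": 0, "rz": 0},
    {"grip": 1, "x": 0, "y": 0, "z": 0, "rx": 0, "ry": 0, "rz": 0}
  ]
}}

```text
time_s: 13.08
position: [0.5925, -0.1529, 0.1227]
tool_rot: [[-1.0, 0.024, -0.001], [0.024, 1.0, 0.001], [0.001, 0.001, -1.0]]
ft_force: [0.3, -0.8, 0.1]
grip_width: -0.0005
```

```bash
python3 look.py 8
python3 - <<'E'
import numpy as np
from h import cloud
P=cloud(np.load("w8.npz"))
for y in np.arange(-.25,-.04,.02):
    q=P[(P[...,2]>.062)&(P[...,2]<.074)&(P[...,0]>.5)&(P[...,0]<.58)&(abs(P[...,1]-y)<.01)]
    c=P[(P[...,2]>.098)&(P[...,2]<.11)&(P[...,0]>.6)&(P[...,0]<.68)&(abs(P[...,1]-y)<.01)]
    if len(q): print(y.round(2),len(q),np.percentile(q[:,0],[1,50,99]).round(4), len(c) and np.percentile(c[:,0],1).round(4))
E
```

```text
13.075 [ 0.5925 -0.1529  0.1227] [ 0.27 -0.82  0.09]
w 1714 min z of finger pts 0.14778625435420872 [ 0.57997553 -0.16664208  0.14778625] [ 0.58641463 -0.13912508  0.17273241]
s 111 min z of finger pts 0.14275327586140563 [ 0.5839214  -0.16813963  0.14275328] [ 0.60455486 -0.14060987  0.1727295 ]
-0.25 15 [0.5522 0.5545 0.5573] 0.6167
-0.23 594 [0.5518 0.5579 0.565 ] 0.6171
-0.21 647 [0.552  0.5586 0.5655] 0.6181
-0.19 670 [0.5526 0.5594 0.567 ] 0.6186
-0.17 662 [0.5534 0.56   0.5673] 0.6188
-0.15 668 [0.5541 0.5606 0.5677] 0.6679
-0.13 660 [0.5547 0.5613 0.5691] 0.6207
-0.11 673 [0.5554 0.5621 0.5693] 0.6212
-0.09 645 [0.556  0.5627 0.5697] 0.6221
-0.07 391 [0.5571 0.562  0.57  ] 0.6224
```

View pics/w8.png

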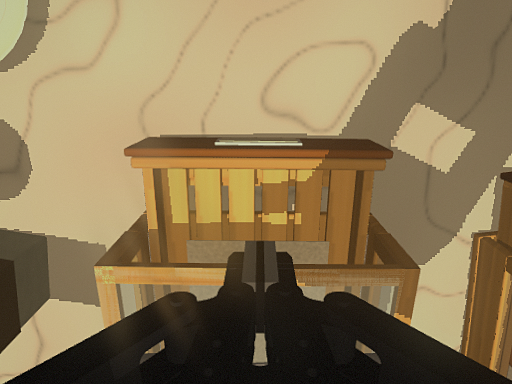

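View pics/s8.png

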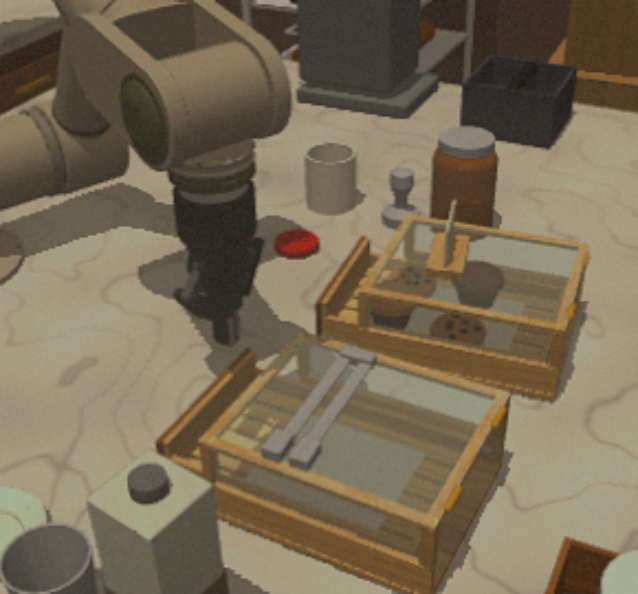

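The fingers (x 0.580–0.605) sit centred in the gap between the lip's rear (0.568) and the cover's edge (~0.619), and the pastries in the other tray are upright. Descend behind the lip.

>>> {"method": "play_rows", "body": {
  "commands": [
    {"grip": 1, "x": 0, "y": 0.001, "z": 0.03, "rx": 0, "ry": 0, "rz": 0},
    {"grip": 1, "x": 0, "y": 0, "z": 0.03, "rx": 0, "ry": 0, "rz": 0},
    {"grip": 1, "x": 0, "y": 0, "z": 0.02, "rx": 0, "ry": 0, "rz": 0},
    {"grip": 1, "x": 0, "y": 0, "z": 0.01, "rx": 0, "ry": 0, "rz": 0},
    {"grip": 1, "x": 0, "y": 0, "z": 0.01, "rx": 0, "ry": 0, "rz": 0},
    {"grip": 1, "x": 0, "y": 0, "z": 0, "rx": 0, "ry": 0, "rz": 0}
  ]
}}

```text
time_s: 13.92
position: [0.5928, -0.1522, 0.0232]
tool_rot: [[-1.0, 0.024, -0.0], [0.024, 1.0, 0.0], [0.0, 0.0, -1.0]]
ft_force: [0.5, -0.4, 0.5]
grip_width: 0.0
```

```bash
python3 look.py 9
```

```text
13.925 [ 0.5928 -0.1522  0.0232] [ 0.49 -0.42  0.53]
w 1681 min z of finger pts 0.0486395012741086 [ 0.58069686 -0.16650401  0.0486395 ] [ 0.58693683 -0.13912915  0.0731582 ]
s 14 min z of finger pts 0.058243774758184985 [ 0.58664416 -0.16723911  0.05824377] [ 0.59544606 -0.16468746  0.07238421]
```

View pics/w9.png

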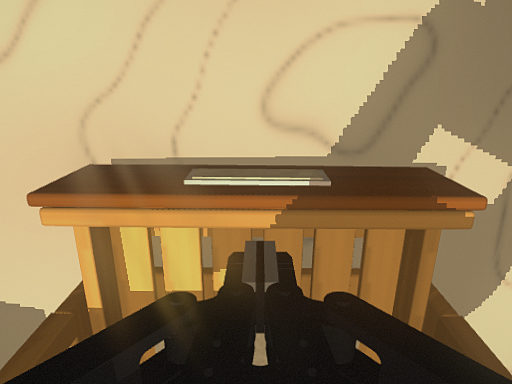

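View pics/s9.png

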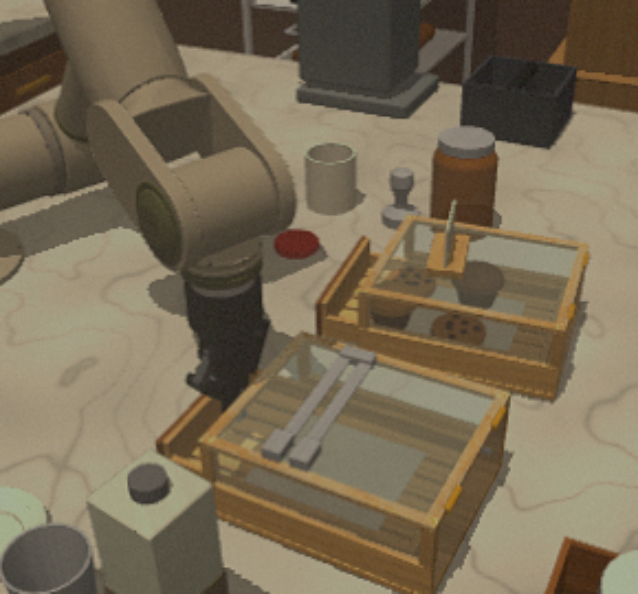

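The tips are inside the tray behind the lip, about 20 mm below its top, with no contact. Draw gently.

>>> {"method": "play_rows", "body": {
  "commands": [
    {"grip": 1, "x": 0.003, "y": 0, "z": 0.002, "rx": 0, "ry": 0, "rz": 0},
    {"grip": 1, "x": 0.003, "y": 0, "z": 0, "rx": 0, "ry": 0, "rz": 0},
    {"grip": 1, "x": 0.002, "y": 0, "z": 0, "rx": 0, "ry": 0, "rz": 0},
    {"grip": 1, "x": 0.002, "y": 0, "z": 0, "rx": 0, "ry": 0, "rz": 0},
    {"grip": 1, "x": 0.002, "y": 0, "z": 0, "rx": 0, "ry": 0, "rz": 0},
    {"grip": 1, "x": 0.002, "y": 0, "z": 0, "rx": 0, "ry": 0, "rz": 0},
    {"grip": 1, "x": 0.002, "y": 0, "z": 0, "rx": 0, "ry": 0, "rz": 0},
    {"grip": 1, "x": 0.002, "y": 0, "z": 0, "rx": 0, "ry": 0, "rz": 0},
    {"grip": 1, "x": 0.002, "y": 0, "z": 0, "rx": 0, "ry": 0, "rz": 0}
  ]
}}

```text
time_s: 15.15
position: [0.5729, -0.152, 0.0214]
tool_rot: [[-1.0, 0.025, 0.0], [0.025, 1.0, -0.0], [-0.0, -0.0, -1.0]]
ft_force: [3.0, 1.1, -0.7]
grip_width: 0.0
```

>>> {"method": "play_rows", "body": {
  "commands": [
    {"grip": 1, "x": 0.003, "y": 0, "z": 0, "rx": 0, "ry": 0, "rz": 0},
    {"grip": 1, "x": 0.003, "y": 0, "z": 0, "rx": 0, "ry": 0, "rz": 0},
    {"grip": 1, "x": 0.004, "y": 0, "z": 0, "rx": 0, "ry": 0, "rz": 0},
    {"grip": 1, "x": 0.004, "y": 0, "z": 0, "rx": 0, "ry": 0, "rz": 0},
    {"grip": 1, "x": 0.004, "y": 0, "z": 0, "rx": 0, "ry": 0, "rz": 0},
    {"grip": 1, "x": 0.004, "y": 0, "z": 0, "rx": 0, "ry": 0, "rz": 0},
    {"grip": 1, "x": 0.004, "y": 0, "z": 0, "rx": 0, "ry": 0, "rz": 0},
    {"grip": 1, "x": 0.004, "y": 0, "z": 0, "rx": 0, "ry": 0, "rz": 0},
    {"grip": 1, "x": 0.004, "y": 0, "z": 0, "rx": 0, "ry": 0, "rz": 0},
    {"grip": 1, "x": 0.004, "y": 0, "z": 0, "rx": 0, "ry": 0, "rz": 0},
    {"grip": 1, "x": 0.004, "y": 0, "z": 0, "rx": 0, "ry": 0, "rz": 0},
    {"grip": 1, "x": 0.004, "y": 0, "z": 0, "rx": 0, "ry": 0, "rz": 0}
  ]
}}

```text
time_s: 16.65
position: [0.5266, -0.1509, 0.0213]
tool_rot: [[-1.0, 0.025, 0.0], [0.025, 1.0, -0.0], [-0.0, -0.0, -1.0]]
ft_force: [3.3, 2.7, 0.6]
grip_width: -0.0002
```

>>> {"method": "play_rows", "body": {
  "commands": [
    {"grip": 1, "x": 0.004, "y": 0, "z": 0, "rx": 0, "ry": 0, "rz": 0},
    {"grip": 1, "x": 0.004, "y": 0, "z": 0, "rx": 0, "ry": 0, "rz": 0},
    {"grip": 1, "x": 0.004, "y": 0, "z": 0, "rx": 0, "ry": 0, "rz": 0},
    {"grip": 1, "x": 0.004, "y": 0, "z": 0, "rx": 0, "ry": 0, "rz": 0},
    {"grip": 1, "x": 0.004, "y": 0, "z": 0, "rx": 0, "ry": 0, "rz": 0},
    {"grip": 1, "x": 0.004, "y": 0, "z": 0, "rx": 0, "ry": 0, "rz": 0},
    {"grip": 1, "x": 0.004, "y": 0, "z": 0, "rx": 0, "ry": 0, "rz": 0},
    {"grip": 1, "x": 0.004, "y": 0, "z": 0, "rx": 0, "ry": 0, "rz": 0},
    {"grip": 1, "x": 0.004, "y": 0, "z": 0, "rx": 0, "ry": 0, "rz": 0},
    {"grip": 1, "x": 0.004, "y": 0, "z": 0, "rx": 0, "ry": 0, "rz": 0},
    {"grip": 1, "x": 0.004, "y": 0, "z": 0, "rx": 0, "ry": 0, "rz": 0},
    {"grip": 1, "x": 0.004, "y": 0, "z": 0, "rx": 0, "ry": 0, "rz": 0}
  ]
}}

```text
time_s: 18.15
position: [0.4786, -0.1496, 0.0213]
tool_rot: [[-1.0, 0.025, -0.0], [0.025, 1.0, 0.0], [0.0, 0.0, -1.0]]
ft_force: [2.6, 2.3, 0.3]
grip_width: 0.0
```

>>> {"method": "play_rows", "body": {
  "commands": [
    {"grip": 1, "x": 0.003, "y": 0, "z": 0, "rx": 0, "ry": 0, "rz": 0},
    {"grip": 1, "x": 0.003, "y": 0, "z": 0, "rx": 0, "ry": 0, "rz": 0},
    {"grip": 1, "x": 0.003, "y": 0, "z": 0, "rx": 0, "ry": 0, "rz": 0},
    {"grip": 1, "x": 0.002, "y": 0, "z": 0, "rx": 0, "ry": 0, "rz": 0},
    {"grip": 1, "x": 0.002, "y": 0, "z": 0, "rx": 0, "ry": 0, "rz": 0},
    {"grip": 1, "x": 0.002, "y": 0, "z": 0, "rx": 0, "ry": 0, "rz": 0},
    {"grip": 1, "x": 0.002, "y": 0, "z": 0, "rx": 0, "ry": 0, "rz": 0}
  ]
}}

```text
time_s: 19.02
position: [0.4618, -0.1492, 0.0213]
tool_rot: [[-1.0, 0.025, -0.0], [0.025, 1.0, 0.0], [0.0, 0.0, -1.0]]
ft_force: [2.1, 1.6, 0.2]
grip_width: -0.0
```

>>> {"method": "play_rows", "body": {
  "commands": [
    {"grip": 1, "x": 0.0015, "y": 0, "z": 0, "rx": 0, "ry": 0, "rz": 0},
    {"grip": 1, "x": 0.0015, "y": 0, "z": 0, "rx": 0, "ry": 0, "rz": 0},
    {"grip": 1, "x": 0.001, "y": 0, "z": 0, "rx": 0, "ry": 0, "rz": 0},
    {"grip": 1, "x": 0.001, "y": 0, "z": 0, "rx": 0, "ry": 0, "rz": 0},
    {"grip": 1, "x": 0.001, "y": 0, "z": 0, "rx": 0, "ry": 0, "rz": 0}
  ]
}}

```text
time_s: 19.65
position: [0.4559, -0.1491, 0.0213]
tool_rot: [[-1.0, 0.025, 0.0], [0.025, 1.0, -0.0], [-0.0, -0.0, -1.0]]
ft_force: [2.3, 2.3, 0.8]
grip_width: -0.0002
```

>>> {"method": "play_rows", "body": {
  "commands": [
    {"grip": 1, "x": 0.001, "y": 0, "z": 0, "rx": 0, "ry": 0, "rz": 0},
    {"grip": 1, "x": 0.001, "y": 0, "z": 0, "rx": 0, "ry": 0, "rz": 0},
    {"grip": 1, "x": 0.001, "y": 0, "z": 0, "rx": 0, "ry": 0, "rz": 0},
    {"grip": 1, "x": 0.001, "y": 0, "z": 0, "rx": 0, "ry": 0, "rz": 0}
  ]
}}

```text
time_s: 20.15
position: [0.4518, -0.149, 0.0213]
tool_rot: [[-1.0, 0.025, -0.0], [0.025, 1.0, 0.0], [0.0, 0.0, -1.0]]
ft_force: [2.6, 2.4, 0.6]
grip_width: -0.0001
```

>>> {"method": "play_rows", "body": {
  "commands": [
    {"grip": 1, "x": 0.001, "y": 0, "z": 0, "rx": 0, "ry": 0, "rz": 0},
    {"grip": 1, "x": 0.001, "y": 0, "z": 0, "rx": 0, "ry": 0, "rz": 0},
    {"grip": 1, "x": 0.001, "y": 0, "z": 0, "rx": 0, "ry": 0, "rz": 0}
  ]
}}

```text
time_s: 20.52
position: [0.4488, -0.1489, 0.0213]
tool_rot: [[-1.0, 0.025, -0.0], [0.025, 1.0, -0.0], [0.0, -0.0, -1.0]]
ft_force: [3.8, 3.0, 0.5]
grip_width: 0.0003
```

>>> {"method": "play_rows", "body": {
  "commands": [
    {"grip": 1, "x": 0.001, "y": 0, "z": 0, "rx": 0, "ry": 0, "rz": 0},
    {"grip": 1, "x": 0.001, "y": 0, "z": 0, "rx": 0, "ry": 0, "rz": 0}
  ]
}}

```text
time_s: 20.78
position: [0.4468, -0.1488, 0.0213]
tool_rot: [[-1.0, 0.025, -0.0], [0.025, 1.0, 0.0], [0.0, 0.0, -1.0]]
ft_force: [3.4, 1.0, -0.0]
grip_width: 0.0001
```

>>> {"method": "play_rows", "body": {
  "commands": [
    {"grip": 1, "x": 0.001, "y": 0, "z": 0, "rx": 0, "ry": 0, "rz": 0},
    {"grip": 1, "x": 0.001, "y": 0, "z": 0, "rx": 0, "ry": 0, "rz": 0}
  ]
}}

```text
time_s: 21.02
position: [0.4458, -0.1489, 0.0214]
tool_rot: [[-1.0, 0.025, 0.002], [0.025, 1.0, -0.0], [-0.002, -0.0, -1.0]]
ft_force: [10.8, 5.6, -5.1]
grip_width: -0.0
```

>>> {"method": "play_rows", "body": {
  "commands": [
    {"grip": 1, "x": 0.001, "y": 0, "z": 0, "rx": 0, "ry": 0, "rz": 0}
  ]
}}

```text
time_s: 21.15
position: [0.4459, -0.1489, 0.0214]
tool_rot: [[-1.0, 0.026, 0.005], [0.026, 1.0, -0.001], [-0.005, -0.0, -1.0]]
ft_force: [15.4, 7.0, -6.8]
grip_width: 0.0006
```

>>> {"method": "play_rows", "body": {
  "commands": [
    {"grip": 1, "x": -0.003, "y": 0, "z": 0, "rx": 0, "ry": 0, "rz": 0},
    {"grip": 1, "x": -0.006, "y": 0, "z": 0, "rx": 0, "ry": 0, "rz": 0},
    {"grip": 1, "x": -0.006, "y": 0, "z": 0, "rx": 0, "ry": 0, "rz": 0},
    {"grip": 1, "x": 0, "y": 0, "z": 0, "rx": 0, "ry": 0, "rz": 0},
    {"grip": 1, "x": 0, "y": 0, "z": -0.03, "rx": 0, "ry": 0, "rz": 0},
    {"grip": 1, "x": 0, "y": 0, "z": -0.04, "rx": 0, "ry": 0, "rz": 0},
    {"grip": 1, "x": 0, "y": 0, "z": -0.04, "rx": 0, "ry": 0, "rz": 0},
    {"grip": 1, "x": 0, "y": 0, "z": -0.03, "rx": 0, "ry": 0, "rz": 0},
    {"grip": 1, "x": 0, "y": 0, "z": -0.03, "rx": 0, "ry": 0, "rz": 0},
    {"grip": 1, "x": 0, "y": 0, "z": 0, "rx": 0, "ry": 0, "rz": 0}
  ]
}}

```text
time_s: 22.4
position: [0.4594, -0.1496, 0.193]
tool_rot: [[-1.0, 0.025, 0.003], [0.025, 1.0, -0.002], [-0.003, -0.002, -1.0]]
ft_force: [0.0, 0.0, -0.2]
grip_width: 0.0
```

```bash
python3 look.py 10
python3 - <<'E'
from rig import env, optics
import cv2,numpy as np
from h import cloud
im=optics.get_image("top"); cv2.imwrite("pics/t10.png",im["color"]); T=cloud(im); P=cloud(np.load("w10.npz"))
for n,Q in (("t",T),("w",P)):
  for y in (-.22,-.19,-.15,-.11,-.08,.07,.13,.2):
    q=Q[(Q[...,2]>.062)&(Q[...,2]<.074)&(Q[...,0]>.35)&(Q[...,0]<.61)&(abs(Q[...,1]-y)<.01)]
    if len(q)>5: print(n,y,len(q),np.percentile(q[:,0],[2,50]).round(4))
E
```

```text
22.4 [ 0.4594 -0.1496  0.193 ] [ 0.    0.02 -0.16]
w 1875 min z of finger pts 0.2163504520707215 [ 0.44611502 -0.16320036  0.21635045] [ 0.45271659 -0.13587712  0.24298741]
s 123 min z of finger pts 0.21399743889734907 [ 0.4512545  -0.16542918  0.21399744] [ 0.47315748 -0.13585784  0.24280768]
t -0.15 26 [0.4225 0.429 ]
t -0.08 13 [0.4269 0.4333]
t 0.07 25 [0.5858 0.5923]
t 0.13 26 [0.5812 0.5878]
t 0.2 25 [0.5756 0.5813]
w -0.22 373 [0.4182 0.4244]
w -0.19 399 [0.4186 0.425 ]
w -0.15 409 [0.4201 0.4268]
w -0.11 396 [0.4212 0.4278]
w -0.08 377 [0.4224 0.429 ]
w 0.07 260 [0.5842 0.5895]
```

View pics/t10.png

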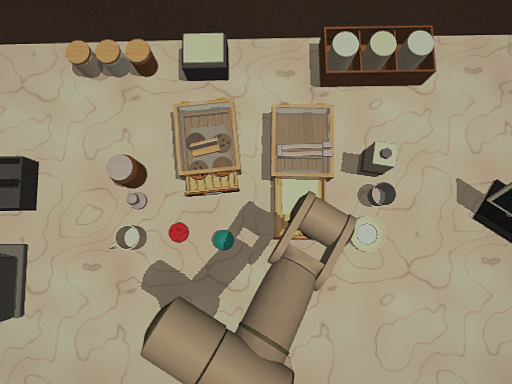

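View pics/s10.png

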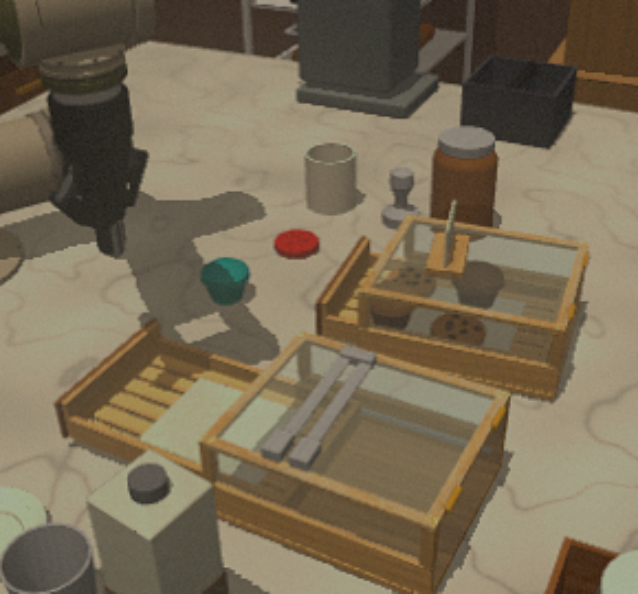

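The top and scene views show the stocked tray home (lip x ≈ 0.581, 60 mm before its case), all four pastries upright and the empty tray fully out. The empty tray's lip is at x ≈ 0.421, about 200 mm before its case. The jar, mug, tamper, saucer, jug, carton, tongs, card stand and look-alikes are where they were. The arm is clear, so I hand in.

Run:
```python
from rig import env, order
print(order.close_job()); print(env.observe()["time_s"])
```

```text
the job is handed in; nothing more can be done
None
the job is handed in; nothing more can be done
```

I did both tray moves and handed the job in at about 22.5 s; no verdict was reported.

- **Stocked tray:** I pushed it home with shut fingertips, about 57 mm. At its stop the position held while the force rose to 18 N. The front now stands 60 mm before its case, as it should when home, and all four pastries are upright in the last picture.
- **Empty tray:** I drew it from behind its lip, about 134 mm. At its end stop the position held while the force rose to 15 N. The front stands about 200 mm before its case, the expected full-out position. The front face was never touched.
- **Smoothness:** both trays slid at no more than about 32 mm/s and met their stops at about 8 mm/s.
- **Last checks:** the arm stood clear with about 0 N on it, and nothing else on the counter or cases had visibly moved.

**Disagreement:** the cameras showed the shut fingertips about 24 mm above the reported tool point, not 14 mm ahead of it as stated. My first approach therefore passed about 10 mm over the stocked tray's lip without touching anything. I used the measured offset from then on.

The first two move calls were refused for missing keys; nothing moved.

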